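# Turn the wrong-way-round parts case lid up

## Task

One of the two small parts cases on the sloped plywood rack has been put in upside down, its blank grey base showing and its clear lid underneath. The lid has no catch: pinch lid and base together, lift the case out, turn it over and put it back leaning in the same place on the rack with its clear lid facing up. Keep the lid on the whole time, and leave the other case as it is.

Things in the scene. Friction and masses are not known exactly. Their poses are not given: they have to be found in the camera images.
- case_base: Opaque grey tray, base of the wrong-way-round case, 90 x 100 x 26 mm, 130 g. Origin: middle of the closed case, which is 100 (x) x 110 (y) x 29 mm (z), flat on both large faces; squeeze up to 60 N. z points from base to lid (at first obliquely down, 35 deg below level), y along the rack, x up the slope (35 deg off vertical). The case stands on the rack's ledge, its upper 58 mm free on both faces.
- case_lid: Clear lid of that case, 100 (x) x 110 (y) mm, top 3 mm thick, 60 g; its skirt reaches 16 mm over the base all round, 2 mm loose on each side, no catch. Origin in the middle of the closed case, 14.5 mm inside the lid's outer face, and axes like the base's: both read the same pose while closed, up to 2 mm of play. z points out through the lid's top.
- rack: Fixed plywood rack, 360 mm long (y); origin: centre of underside, z up, x to its lipped front, facing the robot's right and partly away from it. Ledge 56 mm deep (lip 10 mm) and, square to it, a back rest 42 mm high, leaning 35 deg from vertical, top to -x; their inner corner is at x 0, z 24 mm. A case's middle sits 50 mm up the slope and 14.5 mm off the rest (x -17, z 73 mm), some 90 mm either side of y 0.
- other_case: The other case, same size and look (100 x 110 x 29 mm, 190 g), already right way round, clear lid facing up; leave it alone. Origin in its middle, z out through its lid. It stands about 180 mm along the rack from the first, on either side; a carton 36 mm wide, 40 mm tall stands between.
Mind the look-alikes: they are no part of the job. Leave any green or pink look-alike of the case_base alone.

How it is judged:
On the way:
1. the case, lid and base together, is lifted out of the rack (distance of each of case_base, case_lid from where it was at the start of the episode above 0.06 m), for 0.2 s.
At the end, for the whole second after the job is handed in: The case leans in the rack, clear lid up (z axis 43 to 66 degrees from vertical), its middle within 20 mm of where it was, long side along the rack within 10 degrees; lid closed on base (origins within 10 mm, 10 degrees), both at rest; the other case moved less than 20 mm (distance of each of case_base, other_case from where it was at the start of the episode below 0.02 m and angle between case_base's own z axis and vertical between 0.76 and 1.16 rad and angle between the y axis of case_base and the y axis of rack, either way round below 0.18 rad and distance between case_lid and case_base below 0.01 m and angle between the z axis of case_lid and the z axis of case_base, either way round below 0.18 rad and linear speed of each of case_base, case_lid below 0.02 m/s); the robot touches nothing.
It fails at once if the lid comes off the base (their origins part by more than 15 mm) (distance between case_lid and case_base above 0.015 m).
It fails at once if the other case is disturbed (moved more than 20 mm) (distance of other_case from where it was at the start of the episode above 0.02 m).
It also fails if it takes over 45 s, if anything falls off the work surface, if the arm or the gripper's body presses on something with over 40 N, if the wrist force passes 120 N, or if a joint passes its speed limit or range.

## Robot

A 6-joint arm with a two-finger parallel gripper is mounted at the origin on the work surface. World frame = base frame: x ahead of the robot, y to its left, z up, the work surface at z = 0. Lengths are in m, angles in rad, forces in N, time in s.
With the tool pointing down it reaches from about 0.3 to 0.875 m from the base axis. Payload 6.4 kg.
Tool frame: the origin (TCP) lies midway between the tips of the shut fingers; the grasp point (between the pads) lies 19 mm behind it; z points along the fingers, x is the direction in which the jaws open and shut, and the axes are right-handed (so a half turn about z gives the same grasp; the last joint's range is limited). The gripper opens to 85 mm and grips with 20 to 120 N. Pads are 22 mm wide; open, the fingers measure 114 mm over their backs; the gripper's body (76 mm by 85 mm) begins 54 mm behind the grasp point. The pads swing forward as they close: fully open they stand 13 mm farther back than shut.
Start: joints at [-1.485, 0.181, 1.607, -0, 1.354, -0.206], TCP at [0.165, -0.551, 0.231] pointing down, gripper open.
Joint ranges: [-2.99, 2.99], [-0.89, 2.07], [0.3, 2.58], [-1.14, 4.28], [0, 2.63], [-3.12, 3.12]. Speed limits (rad/s): [2.57, 2.57, 3.01, 3.14, 3.14, 3.14].

## Interface

Orientations are given as a 3x3 rotation matrix whose columns are the frame's x, y, z axes.
In Python, from cell import robot, eyes gives the robot as it stands.
- The arm moves only by the shell command python3 -m creep 'ROWS' [FORCE]. ROWS is JSON, a list of rows, each an object of numbers: "hand": the finger opening in cm, from 0 to 8.54; "dx", "dy", "dz": the shift along the tool's x, y, z in cm; "wx", "wy", "wz": the turn, a rotation vector about the tool's x, y, z in degrees. In form: [{"hand": .., "dx": .., "dy": .., "dz": .., "wx": .., "wy": .., "wz": ..}, ...]. A call has 1 to 20 rows; each row is the pose to reach, as a shift and turn from the pose commanded when the call began, along the tool's axes at that moment; what a row does not reach only later rows make up. A row lasts 1/10 s, in which the tool goes at most 50 mm and 8.59 degrees, less where a joint would pass 70% of its speed; a pose out of reach is approached as far as the arm can. A call with a gripper value outside its range is refused whole. The fingers move at their own pace and stop on an object; FORCE is the grip in N (left out, the last holds). Time passes only in rows, so rows that repeat a pose let the fingers close. It gives the time, the measured TCP pose, the force and the opening at its end, in the units of the state.
- robot.read_state(): the state, without advancing time (a new reading comes with each control period).
- eyes.camera(name): name is "side" or "top"; returns (picture, depth): 384x512x3 uint8, red, green, blue; 384x512 float32, m along the optical axis (not along the pixel's ray), 0 where there is no reading.
- eyes.camera_model(name): a dict with "camera_matrix" (3x3 intrinsics, pixels), "dist_coeffs" ([k1, k2, p1, p2, k3] as OpenCV has them; the pictures are not rectified), "position" and "rotation" of the camera in the world. Camera axes: x right, y down, z forward; pixel columns grow to the right and rows downward; lengths in m; the calibration is good to about 2 mm. A picture is of the moment at which its call begins. camera_model takes no time and is no camera call.
- robot.finish_job(): hands the job in, once; it reports no verdict.
The state is a dict: "clock": time; "joint_pos": joint angles; "qd": joint speeds; "tau": joint torques, N m; "tcp_pos": TCP position; "tool_rot": TCP orientation; "ft_force": force on the tool from outside, world axes, zero at the start; "moment": the same for the moment, N m; "grip_width": opening from 0.0 (shut) to 1.0 (fully open).
Only numpy, scipy, OpenCV 4.12 (cv2) and the standard library are available. Lean on these libraries where they do the work, as an engineer would, in place of code of your own. Each camera call takes 0.05 s, during which the arm holds its last target.

## Working session

There is one attempt and no reset: what is moved stays moved. The work goes in short steps, Python scripts to look and compute and a shell command to move; the robot and the scene stay as the last step left them, time stands still between calls to the robot, and variables do not carry over. Pictures are saved under pics/ and viewed, and the job is handed in when it is done.

```bash
ls; mkdir -p pics
cat > h.py <<'E'
import numpy as np, cv2
from cell import robot, eyes
def snap(n,f):
    p,d=eyes.camera(n); cv2.imwrite('pics/%s.png'%f,p[:,:,::-1]); np.savez('pics/%s.npz'%f,p=p,d=d); return p,d
def pts(n,d):
    m=eyes.camera_model(n);K=np.array(m['camera_matrix'],float);D=np.array(m['dist_coeffs'],float)
    H,W=d.shape;u,v=np.meshgrid(np.arange(W),np.arange(H))
    q=cv2.undistortPoints(np.stack([u,v],-1).reshape(-1,1,2).astype(float),K,D).reshape(H,W,2)
    c=np.dstack([q[...,0]*d,q[...,1]*d,d]); return c@np.array(m['rotation']).T+np.array(m['position'])
E
python3 - <<'E'
from h import *
for n in('side','top'):
    p,d=snap(n,n+'0'); m=eyes.camera_model(n); print(n,m['position'],np.round(m['rotation'],2).tolist(),(d>0).mean())
print(robot.read_state())
E
```

```text
pics
side [0.44677543 0.64569249 0.59516622] [[-1.0, -0.06, 0.05], [-0.07, 0.64, -0.77], [0.01, -0.77, -0.64]] 0.9960683186848959
top [0.3894698  0.02627857 0.958884  ] [[0.03, -1.0, 0.07], [-1.0, -0.03, -0.0], [0.01, -0.07, -1.0]] 0.9962565104166666
{'clock': 0.1, 'joint_pos': array([-1.48529855e+00,  1.81518521e-01,  1.60788089e+00,  1.83590698e-05,
        1.35381872e+00, -2.06316050e-01]), 'qd': array([-2.05208167e-04, -1.55160669e-03, -2.64492083e-03,  4.60043190e-05,
        4.18332873e-04, -1.59311275e-03]), 'tau': array([ 1.34928996e-03, -4.45873618e+01, -3.52236843e+01, -2.68224721e-04,
        4.14258800e-03, -3.45106749e-06]), 'tcp_pos': array([ 0.1653923 , -0.55018672,  0.23045824]), 'tool_rot': array([[ 2.87685946e-01, -9.57724794e-01, -1.20942879e-04],
       [-9.57723487e-01, -2.87685758e-01,  1.62107727e-03],
       [-1.58733943e-03, -3.50531312e-04, -9.99998679e-01]]), 'ft_force': array([ 0.6770241 ,  0.05899709, -0.3148865 ]), 'moment': array([-0.01995715,  0.02034787,  0.02661458]), 'grip_width': 0.9998408087754174}
```

View pics/side0.png

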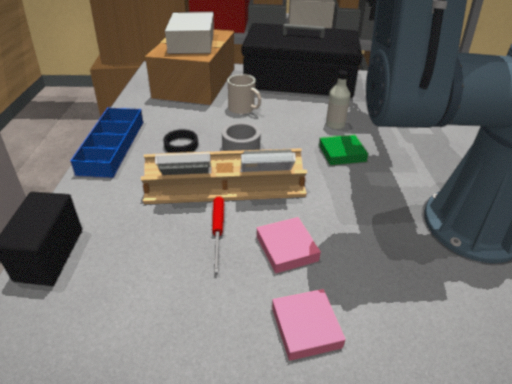

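View pics/top0.png

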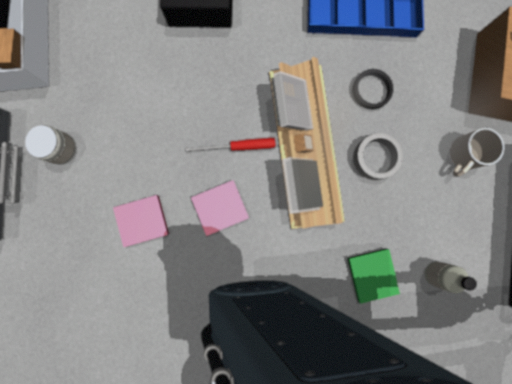

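Run:
```python
from h import *
p=cv2.imread('pics/top0.png')[50:240,255:355]; q=cv2.imread('pics/side0.png')[140:210,135:315]
a=cv2.resize(p,None,fx=3,fy=3,interpolation=3); b=cv2.resize(q,(450,175),interpolation=3)
c=np.zeros((570,760,3),np.uint8); c[:,:300]=a; c[:175,305:755]=b
cv2.imwrite('pics/crop0.png',c)
d=np.load('pics/top0.npz')['d'];P=pts('top',d)
for (u,v) in [(293,100),(303,185),(304,143),(285,100),(300,100),(292,185),(315,185),(322,100),(330,150),(335,215),(315,70)]: print(u,v,P[v,u].round(3))
```

```text
293 100 [ 0.632 -0.052  0.094]
303 185 [ 0.456 -0.074  0.109]
304 143 [ 0.547 -0.079  0.068]
285 100 [ 0.624 -0.034  0.119]
300 100 [ 0.638 -0.069  0.074]
292 185 [ 0.455 -0.051  0.114]
315 185 [ 0.46  -0.105  0.059]
322 100 [ 0.643 -0.117  0.062]
330 150 [ 0.536 -0.136  0.057]
335 215 [ 0.398 -0.147  0.063]
315 70 [ 0.707 -0.101  0.067]
```

View pics/crop0.png

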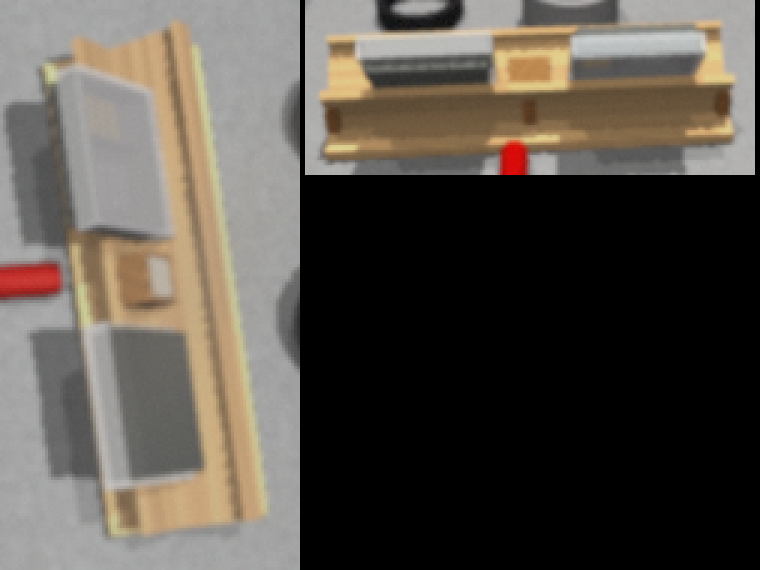

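The wrong one is the near case at top (303,185): it shows an opaque grey face with the clear skirt behind it. The case at top (293,100) shows its contents through a clear lid, so it is the right way round. The pink blocks at (140,220) and (220,207) and the green one at (373,275) are look-alikes lying on the table. The crop confirms this reading. Next I measure the pose.

Run:
```python
from h import *
z=np.load('pics/top0.npz');p=z['p'].astype(int);d=z['d'];P=pts('top',d)
v,u=np.mgrid[0:384,0:512]
sat=p.max(2)-p.min(2); print(p[185,303],p[170,290])
m=((u>283)&(u<327)&(v>155)&(v<215)&(sat<25)&(p.max(2)<125)&(p.max(2)>75)).astype(np.uint8)
n,l,s,c=cv2.connectedComponentsWithStats(m); k=1+np.argmax(s[1:,4]); m=(l==k).astype(np.uint8);print(s[k],c[k])
me=cv2.erode(m,np.ones((5,5)))>0
Q=P[me]
for _ in range(5):
    c0=np.median(Q,0) if _==0 else Q.mean(0); n=np.linalg.svd(Q-Q.mean(0))[2][2]; n*=np.sign(n[2]); r=(Q-Q.mean(0))@n; Q=Q[abs(r)<max(.002,2*r.std())]
print('plane n',n,Q.mean(0),r.std(),len(Q), 'tilt',np.degrees(np.arccos(n[2])))
# corners of the face by ray-plane
cn=cv2.findContours(m,0,1)[0][0]; box=cv2.boxPoints(cv2.minAreaRect(cn)); ap=cv2.approxPolyDP(cn,4,True).reshape(-1,2);print(ap.tolist())
M=eyes.camera_model('top');K=np.array(M['camera_matrix']);D=np.array(M['dist_coeffs'])
def rp(uv,n,q):
    o=np.array(M['position']);w=cv2.undistortPoints(np.array(uv,float).reshape(-1,1,2),K,D).reshape(-1,2);R=np.c_[w,np.ones(len(w))]@np.array(M['rotation']).T
    return o+R*(((q-o)@n)/(R@n))[:,None]
X=rp(cn.reshape(-1,2),n,Q.mean(0)); 
yr=np.cross([0,0,1],[n[0],n[1],0]);yr/=np.linalg.norm(yr);xs=np.cross(n,-yr); xs*=np.sign(xs[2])
print('yr',yr,'xs',xs)
o=Q.mean(0)
A=np.c_[(X-o)@yr,(X-o)@xs].astype(np.float32); rect=cv2.minAreaRect(A);print(rect)
ctr=o+rect[0][0]*yr+rect[0][1]*xs; print('face ctr',ctr,'case mid',ctr-14.5e-3*n)
# rack lip edge/top rest line: fit other-case plane as well
m2=(u>282)&(u<306)&(v>85)&(v<120); Q2=P[m2];n2=np.linalg.svd(Q2-Q2.mean(0))[2][2];n2*=np.sign(n2[2]);print('other',n2,Q2.mean(0))
```

```text
[100  99  96] [161 160 159]
[ 292  160   30   49 1148] [306.5304878 183.7412892]
plane n [ 0.13250072 -0.82350273  0.55162198] [ 0.46006274 -0.08628715  0.08848192] 0.0007604054020740972 723 tilt 56.521640824334554
[[292, 160], [299, 208], [320, 206], [315, 162]]
yr [ 0.98730179  0.15885582 -0.        ] xs [-0.08762836  0.54461737  0.83409423]
((0.0004631131887435913, 0.0027995333075523376), (0.09732528030872345, 0.11269944906234741), 0.343869149684906)
face ctr [ 0.46027465 -0.08468891  0.090817  ] case mid [ 0.45835339 -0.07274812  0.08281848]
other [ 0.0614239  -0.97767768  0.20093147] [ 0.62654543 -0.05454784  0.09490622]
```

Run:
```python
from h import *
z=np.load('pics/top0.npz');p=z['p'].astype(int);d=z['d'];P=pts('top',d)
yr=np.array([.9873,.1589,0]);yr/=np.linalg.norm(yr);xr=np.array([yr[1],-yr[0],0])
for v in (175,190):
  for u in range(280,345,2):
    q=P[v,u]; print(v,u,p[v,u].tolist(),'y%.3f x%.4f z%.4f'%(q@yr,q@xr,q[2]))
# width: columns at u=306 along v
for v in list(range(152,170))+list(range(200,214)): print(v,p[v,308].tolist(),'y%.4f z%.4f'%(P[v,308]@yr,P[v,308][2]))
```

```text
175 280 [87, 87, 87] y0.474 x0.1112 z-0.0011
175 282 [90, 87, 86] y0.473 x0.1154 z0.0025
175 284 [152, 145, 139] y0.472 x0.1192 z0.0103
175 286 [185, 183, 179] y0.462 x0.1144 z0.1097
175 288 [165, 164, 163] y0.462 x0.1181 z0.1118
175 290 [161, 159, 158] y0.461 x0.1218 z0.1149
175 292 [151, 150, 148] y0.460 x0.1255 z0.1163
175 294 [112, 112, 109] y0.460 x0.1301 z0.1100
175 296 [104, 103, 100] y0.459 x0.1337 z0.1130
175 298 [103, 101, 99] y0.459 x0.1373 z0.1162
175 300 [103, 102, 98] y0.458 x0.1414 z0.1144
175 302 [99, 98, 93] y0.458 x0.1462 z0.1082
175 304 [100, 98, 95] y0.458 x0.1508 z0.1032
175 306 [102, 101, 97] y0.459 x0.1563 z0.0923
175 308 [103, 100, 97] y0.458 x0.1612 z0.0862
175 310 [102, 100, 96] y0.459 x0.1668 z0.0760
175 312 [102, 100, 96] y0.459 x0.1723 z0.0671
175 314 [102, 100, 97] y0.459 x0.1774 z0.0607
175 316 [102, 100, 95] y0.459 x0.1829 z0.0528
175 318 [140, 126, 108] y0.459 x0.1887 z0.0433
175 320 [196, 169, 129] y0.458 x0.1927 z0.0452
175 322 [202, 175, 131] y0.458 x0.1968 z0.0460
175 324 [197, 169, 126] y0.457 x0.2005 z0.0491
175 326 [164, 138, 105] y0.456 x0.204
[... 2368 characters left out ...]
z0.0754
164 [104, 102, 98] y0.4819 z0.0769
165 [104, 101, 97] y0.4795 z0.0798
166 [103, 100, 97] y0.4777 z0.0774
167 [103, 101, 97] y0.4753 z0.0805
168 [103, 101, 96] y0.4734 z0.0789
169 [103, 102, 98] y0.4711 z0.0814
200 [96, 97, 94] y0.4076 z0.0959
201 [95, 95, 91] y0.4055 z0.1034
202 [96, 96, 94] y0.4036 z0.1003
203 [95, 96, 93] y0.4016 z0.1010
204 [96, 97, 93] y0.3996 z0.1029
205 [94, 95, 92] y0.3976 z0.1014
206 [96, 96, 92] y0.3957 z0.0967
207 [103, 103, 100] y0.3936 z0.1009
208 [130, 129, 124] y0.3919 z0.0438
209 [159, 154, 149] y0.3897 z0.0786
210 [177, 166, 155] y0.3877 z0.0761
211 [177, 157, 137] y0.3855 z0.0403
212 [177, 149, 117] y0.3834 z0.0391
213 [185, 153, 115] y0.3813 z0.0390
```

```bash
cat >> h.py <<'E'
from scipy.spatial.transform import Rotation as Ro
yr=np.array([.9873,.1589,0]);yr/=np.linalg.norm(yr);xr=np.array([yr[1],-yr[0],0]);zz=np.array([0,0,1.])
MID=.442*yr+.1536*xr+.0725*zz
t=np.radians(35); XS=-np.sin(t)*xr+np.cos(t)*zz; N=np.cos(t)*xr+np.sin(t)*zz
RT=np.c_[N,np.cross(-XS,N),-XS]
def delta(pos,R=RT):
    s=robot.read_state();A=s['tool_rot'];d=A.T@(pos-s['tcp_pos'])*100;w=np.degrees(Ro.from_matrix(A.T@R).as_rotvec())
    print('d cm',d.round(2),'w deg',w.round(2),'tcp',s['tcp_pos'].round(4),'q',s['joint_pos'].round(2),'F',s['ft_force'].round(1),'g',round(s['grip_width'],3))
E
python3 - <<'E'
from h import *
z=np.load('pics/top0.npz');p=z['p'].astype(int);d=z['d'];P=pts('top',d)
# lip outer edge: floor grey->wood from the right, per row
E=[]
for v in range(75,215,5):
    sat=p[v,:,0]-p[v,:,2]; us=[u for u in range(310,350) if sat[u]>40]; u=max(us); E.append([u,v])
E=np.array(E); Q=np.array([P[v,u-4] for u,v in E]); Q=Q[abs(Q[:,2]-np.median(Q[:,2]))<.008]; l=cv2.fitLine(Q[:,:2].astype(np.float32),4,0,.01,.01).ravel();print('lip dir',l,yr)
# rack ends
sat=p[:,:,0]-p[:,:,2]
print('MID',MID)
delta(MID+.25*XS)
E
```

```text
lip dir [ 0.9865588   0.16340663  0.5780771  -0.12504408] [0.98729482 0.15889917 0.        ]
MID [ 0.46079122 -0.08141505  0.0725    ]
d cm [-50.62 -43.67  -4.59] w deg [-2.33 35.04  7.34] tcp [ 0.1654 -0.5502  0.2305] q [-1.49  0.18  1.61  0.    1.35 -0.21] F [ 0.7  0.1 -0.3] g 1.0
```

```bash
python3 -m creep '[{"hand":5.2,"dx":0,"dy":0,"dz":-4},{"hand":5.2,"dx":-3,"dy":-3,"dz":-8},{"hand":5.2,"dx":-7,"dy":-6,"dz":-9},{"hand":5.2,"dx":-10,"dy":-9,"dz":-9},{"hand":5.2,"dx":-13,"dy":-12,"dz":-9},{"hand":5.2,"dx":-16,"dy":-15,"dz":-9},{"hand":5.2,"dx":-20,"dy":-18,"dz":-9},{"hand":5.2,"dx":-23,"dy":-21,"dz":-9},{"hand":5.2,"dx":-26,"dy":-24,"dz":-9},{"hand":5.2,"dx":-30,"dy":-27,"dz":-9,"wx":0,"wy":5,"wz":1},{"hand":5.2,"dx":-33,"dy":-30,"dz":-9,"wx":-1,"wy":10,"wz":2},{"hand":5.2,"dx":-36,"dy":-33,"dz":-8,"wx":-1,"wy":16,"wz":3},{"hand":5.2,"dx":-40,"dy":-36,"dz":-7,"wx":-1,"wy":21,"wz":4},{"hand":5.2,"dx":-43,"dy":-39,"dz":-6,"wx":-2,"wy":26,"wz":5},{"hand":5.2,"dx":-47,"dy":-41.5,"dz":-5,"wx":-2,"wy":31,"wz":6},{"hand":5.2,"dx":-50.6,"dy":-43.7,"dz":-4.6,"wx":-2.3,"wy":35,"wz":7.3},{"hand":5.2,"dx":-50.6,"dy":-43.7,"dz":-4.6,"wx":-2.3,"wy":35,"wz":7.3},{"hand":5.2,"dx":-50.6,"dy":-43.7,"dz":-4.6,"wx":-2.3,"wy":35,"wz":7.3}]' 45
python3 - <<'E'
from h import *
delta(MID+.25*XS); delta(MID+.002*XS)
E
```

```text
d cm [-50.62 -43.67  -4.59] w deg [-2.33 35.04  7.34] tcp [ 0.1654 -0.5502  0.2305] q [-1.49  0.18  1.61  0.    1.35 -0.21] F [ 0.7  0.1 -0.3] g 1.0
d cm [-36.49 -41.79  15.7 ] w deg [-2.33 35.04  7.34] tcp [ 0.1654 -0.5502  0.2305] q [-1.49  0.18  1.61  0.    1.35 -0.21] F [ 0.7  0.1 -0.3] g 1.0invalid input
```

```bash
python3 -m creep '[{"hand":5.2,"dx":0,"dy":0,"dz":-4,"wx":0,"wy":0,"wz":0},{"hand":5.2,"dx":-3,"dy":-3,"dz":-8,"wx":0,"wy":0,"wz":0},{"hand":5.2,"dx":-7,"dy":-6,"dz":-9,"wx":0,"wy":0,"wz":0},{"hand":5.2,"dx":-10,"dy":-9,"dz":-9,"wx":0,"wy":0,"wz":0},{"hand":5.2,"dx":-13,"dy":-12,"dz":-9,"wx":0,"wy":0,"wz":0},{"hand":5.2,"dx":-16,"dy":-15,"dz":-9,"wx":0,"wy":0,"wz":0},{"hand":5.2,"dx":-20,"dy":-18,"dz":-9,"wx":0,"wy":0,"wz":0},{"hand":5.2,"dx":-23,"dy":-21,"dz":-9,"wx":0,"wy":0,"wz":0},{"hand":5.2,"dx":-26,"dy":-24,"dz":-9,"wx":0,"wy":0,"wz":0},{"hand":5.2,"dx":-30,"dy":-27,"dz":-9,"wx":0,"wy":5,"wz":1},{"hand":5.2,"dx":-33,"dy":-30,"dz":-9,"wx":-1,"wy":10,"wz":2},{"hand":5.2,"dx":-36,"dy":-33,"dz":-8,"wx":-1,"wy":16,"wz":3},{"hand":5.2,"dx":-40,"dy":-36,"dz":-7,"wx":-1,"wy":21,"wz":4},{"hand":5.2,"dx":-43,"dy":-39,"dz":-6,"wx":-2,"wy":26,"wz":5},{"hand":5.2,"dx":-47,"dy":-41.5,"dz":-5,"wx":-2,"wy":31,"wz":6},{"hand":5.2,"dx":-50.6,"dy":-43.7,"dz":-4.6,"wx":-2.3,"wy":35,"wz":7.3},{"hand":5.2,"dx":-50.6,"dy":-43.7,"dz":-4.6,"wx":-2.3,"wy":35,"wz":7.3},{"hand":5.2,"dx":-50.6,"dy":-43.7,"dz":-4.6,"wx":-2.3,"wy":35,"wz":7.3}]' 45
python3 - <<'E'
from h import *
delta(MID+.25*XS); delta(MID+.002*XS)
E
```

```text
clock: 1.9
tcp_pos: [0.4381, 0.0621, 0.2757]
tool_rot: [[0.138, -0.986, 0.092], [-0.807, -0.166, -0.567], [0.574, 0.004, -0.819]]
ft_force: [0.7, -1.0, 0.3]
grip_width: 0.611
d cm [ 0.25  0.04 -0.03] w deg [-0.03 -0.03  0.45] tcp [0.4381 0.0621 0.2757] q [ 0.29 -0.03  1.86 -0.61  1.43  1.81] F [ 0.7 -1.   0.3] g 0.611
d cm [ 0.23  0.06 24.77] w deg [-0.03 -0.03  0.45] tcp [0.4381 0.0621 0.2757] q [ 0.29 -0.03  1.86 -0.61  1.43  1.81] F [ 0.7 -1.   0.3] g 0.611
```

```bash
python3 -m creep '[{"hand":5.2,"dx":0.2,"dy":0.1,"dz":5,"wx":0,"wy":0,"wz":0.4},{"hand":5.2,"dx":0.2,"dy":0.1,"dz":10,"wx":0,"wy":0,"wz":0.4},{"hand":5.2,"dx":0.2,"dy":0.1,"dz":15,"wx":0,"wy":0,"wz":0.4},{"hand":5.2,"dx":0.2,"dy":0.1,"dz":17,"wx":0,"wy":0,"wz":0.4},{"hand":5.2,"dx":0.2,"dy":0.1,"dz":17,"wx":0,"wy":0,"wz":0.4},{"hand":5.2,"dx":0.2,"dy":0.1,"dz":17,"wx":0,"wy":0,"wz":0.4}]'
python3 - <<'E'
from h import *
delta(MID+.002*XS)
a,_=snap('side','s1');b,_=snap('top','t1')
c=np.hstack([cv2.resize(a[80:230,120:320],(400,300),interpolation=3),cv2.resize(b[80:230,230:400],(400,300),interpolation=3)])
cv2.imwrite('pics/c1.png',c[:,:,::-1])
E
```

```text
clock: 2.5
tcp_pos: [0.4534, -0.0402, 0.1406]
tool_rot: [[0.12, -0.989, 0.091], [-0.81, -0.15, -0.567], [0.574, -0.005, -0.819]]
ft_force: [0.4, -0.4, 0.1]
grip_width: 0.61
d cm [-0.49 -0.07  7.78] w deg [ 0.03 -0.06 -0.58] tcp [ 0.4534 -0.0402  0.1406] q [ 0.05  0.1   2.04 -0.71  1.06  1.85] F [ 0.4 -0.4  0.1] g 0.61
```

View pics/c1.png

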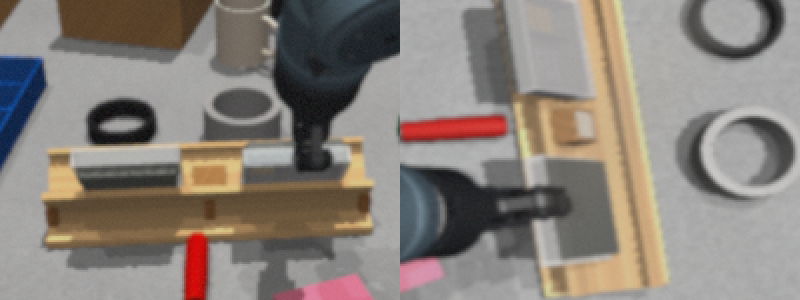

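```bash
python3 -m creep '[{"hand":5.2,"dx":0,"dy":0,"dz":0,"wx":0,"wy":0,"wz":0},{"hand":5.2,"dx":0,"dy":0,"dz":0,"wx":0,"wy":0,"wz":0}]'
python3 - <<'E'
from h import *
delta(MID+.002*XS)
s=robot.read_state();im=[]
for n,f,(r0,c0,h,w) in (('side','s1',(80,120,150,200)),('top','t1',(80,230,150,170))):
    m=eyes.camera_model(n);R=np.array(m['rotation']);tv=-R.T@np.array(m['position'])
    def pj(X): return cv2.projectPoints(np.array(X,float).reshape(-1,3),cv2.Rodrigues(R.T)[0],tv,np.array(m['camera_matrix'],float),np.array(m['dist_coeffs'],float))[0].reshape(-1,2)
    a=cv2.imread('pics/%s.png'%f)[r0:r0+h,c0:c0+w];k=400/w;a=cv2.resize(a,(400,300),interpolation=3);ky=300/h
    g=lambda X:[(int((u-c0)*k),int((v-r0)*ky)) for u,v in pj(X)]
    for dz in (-.0145,.0145):
        c=[MID+i*.05*XS+j*.055*yr+dz*N for i,j in((1,1),(1,-1),(-1,-1),(-1,1))]
        cv2.polylines(a,[np.array(g(c))],True,(0,255,0) if dz<0 else (0,0,255),1)
    A=s['tool_rot'];T=s['tcp_pos']
    cv2.polylines(a,[np.array(g([T,T-.08*A[:,2]]))],False,(255,255,0),1)
    im.append(a)
cv2.imwrite('pics/c2.png',np.hstack(im))
E
```

```text
clock: 2.8
tcp_pos: [0.454, -0.038, 0.1404]
tool_rot: [[0.123, -0.988, 0.094], [-0.809, -0.155, -0.567], [0.574, -0.006, -0.819]]
ft_force: [0.4, -0.0, -0.3]
grip_width: 0.61
d cm [-0.31  0.05  7.88] w deg [-0.16 -0.06 -0.4 ] tcp [ 0.454  -0.038   0.1404] q [ 0.06  0.1   2.04 -0.71  1.06  1.85] F [ 0.4 -0.  -0.3] g 0.61
```

View pics/c2.png

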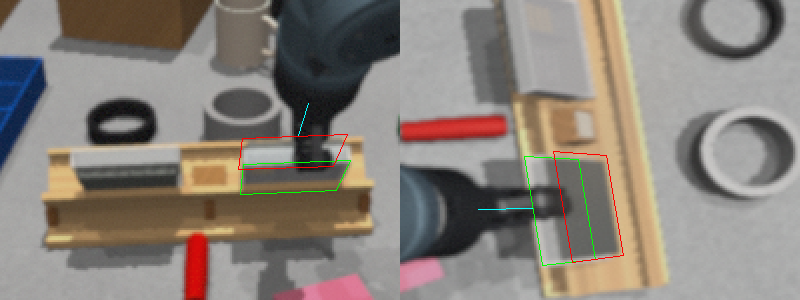

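Run:
```python
from h import *
s=robot.read_state();A=s['tool_rot'];T=s['tcp_pos']
for n,f in (('side','s1'),('top','t1')):
    z=np.load('pics/%s.npz'%f);P=pts(n,z['d']);p=z['p'].astype(int)
    L=(P-T)@A*1000
    m=(p.max(2)<80)&(np.abs(L[...,2]+30)<45)&(np.abs(L[...,0])<70)&(np.abs(L[...,1])<45)
    Q=L[m]; print(n,len(Q))
    for a in range(-75,15,10):
        q=Q[(Q[:,2]>=a)&(Q[:,2]<a+10)]
        if len(q): print(a,'x',np.percentile(q[:,0],[5,50,95]).round(),'y',np.percentile(q[:,1],[5,50,95]).round(),len(q))
```

```text
side 116
-75 x [-60. -29. -21.] y [-14.  -7.  13.] 54
-65 x [-57. -49. -30.] y [-12.  -8.  10.] 29
-55 x [-55. -34. -26.] y [-11.  -5.   6.] 22
-35 x [-30. -29. -27.] y [-10. -10. -10.] 3
-25 x [-31. -30. -30.] y [-9. -8. -6.] 5
-15 x [-31. -30. -30.] y [-7. -6. -6.] 2
-5 x [-29. -29. -29.] y [-7. -7. -7.] 1
top 133
-75 x [25. 34. 65.] y [-12.   7.  16.] 87
-65 x [56. 60. 63.] y [-7.  4. 14.] 30
-55 x [59. 60. 61.] y [-4.  1.  5.] 7
-25 x [-10.  43.  44.] y [-2.  6.  9.] 5
-15 x [41. 42. 42.] y [0. 1. 2.] 2
-5 x [-19.   7.  33.] y [-6.  1.  7.] 2
```

```bash
python3 -m creep '[{"hand":5.2,"dx":-0.3,"dy":0,"dz":1,"wx":0,"wy":0,"wz":-0.4},{"hand":5.2,"dx":-0.3,"dy":0,"dz":2.5,"wx":0,"wy":0,"wz":-0.4},{"hand":5.2,"dx":-0.3,"dy":0,"dz":2.5,"wx":0,"wy":0,"wz":-0.4},{"hand":5.2,"dx":-0.3,"dy":0,"dz":2.5,"wx":0,"wy":0,"wz":-0.4}]'
python3 - <<'E'
from h import *
delta(MID+.002*XS)
E
```

```text
clock: 3.2
tcp_pos: [0.4548, -0.0502, 0.1166]
tool_rot: [[0.131, -0.987, 0.091], [-0.808, -0.16, -0.567], [0.574, 0.001, -0.819]]
ft_force: [-1.0, -0.4, 0.7]
grip_width: 0.611
d cm [ 0.07 -0.1   5.23] w deg [ 0.04 -0.04  0.08] tcp [ 0.4548 -0.0502  0.1166] q [ 0.03  0.14  2.05 -0.74  1.    1.87] F [-1.  -0.4  0.7] g 0.611
```

```bash
python3 -m creep '[{"hand":5.2,"dx":0,"dy":0,"dz":1.2,"wx":0,"wy":0,"wz":0},{"hand":5.2,"dx":0,"dy":0,"dz":2.4,"wx":0,"wy":0,"wz":0},{"hand":5.2,"dx":0,"dy":0,"dz":3.6,"wx":0,"wy":0,"wz":0},{"hand":5.2,"dx":0,"dy":0,"dz":4.6,"wx":0,"wy":0,"wz":0},{"hand":5.2,"dx":0,"dy":0,"dz":5.2,"wx":0,"wy":0,"wz":0},{"hand":5.2,"dx":0,"dy":0,"dz":5.2,"wx":0,"wy":0,"wz":0},{"hand":5.2,"dx":0,"dy":0,"dz":5.2,"wx":0,"wy":0,"wz":0}]'
python3 - <<'E'
from h import *
delta(MID+.002*XS)
E
```

```text
clock: 3.9
tcp_pos: [0.46, -0.0799, 0.0745]
tool_rot: [[0.13, -0.987, 0.091], [-0.808, -0.159, -0.567], [0.574, 0.0, -0.819]]
ft_force: [0.4, 0.0, -0.7]
grip_width: 0.612
d cm [ 0.02 -0.06  0.05] w deg [-0.01 -0.05  0.02] tcp [ 0.46   -0.0799  0.0745] q [-0.04  0.23  2.07 -0.81  0.89  1.91] F [ 0.4  0.  -0.7] g 0.612
```

```bash
python3 -m creep '[{"hand":3.6,"dx":0,"dy":0,"dz":0,"wx":0,"wy":0,"wz":0},{"hand":3.2,"dx":0,"dy":0,"dz":0,"wx":0,"wy":0,"wz":0},{"hand":2.8,"dx":0,"dy":0,"dz":0,"wx":0,"wy":0,"wz":0},{"hand":2.4,"dx":0,"dy":0,"dz":0,"wx":0,"wy":0,"wz":0},{"hand":2.0,"dx":0,"dy":0,"dz":0,"wx":0,"wy":0,"wz":0},{"hand":1.5,"dx":0,"dy":0,"dz":0,"wx":0,"wy":0,"wz":0},{"hand":1,"dx":0,"dy":0,"dz":0,"wx":0,"wy":0,"wz":0},{"hand":1,"dx":0,"dy":0,"dz":0,"wx":0,"wy":0,"wz":0},{"hand":1,"dx":0,"dy":0,"dz":0,"wx":0,"wy":0,"wz":0}]' 45
python3 - <<'E'
from h import *
delta(MID+.002*XS)
E
```

```text
clock: 4.8
tcp_pos: [0.4602, -0.0794, 0.0747]
tool_rot: [[0.13, -0.987, 0.092], [-0.808, -0.16, -0.567], [0.574, -0.001, -0.819]]
ft_force: [-1.2, 6.0, 4.0]
grip_width: 0.334
d cm [ 0.04 -0.03  0.1 ] w deg [-0.07 -0.04  0.02] tcp [ 0.4602 -0.0794  0.0747] q [-0.04  0.22  2.07 -0.81  0.89  1.91] F [-1.2  6.   4. ] g 0.334
```

```bash
python3 -m creep '[{"hand":1,"dx":0,"dy":0,"dz":-0.5,"wx":0,"wy":0,"wz":0},{"hand":1,"dx":0,"dy":0,"dz":-1.2,"wx":0,"wy":0,"wz":0},{"hand":1,"dx":0,"dy":0,"dz":-2.2,"wx":0,"wy":0,"wz":0},{"hand":1,"dx":0,"dy":0,"dz":-3.5,"wx":0,"wy":0,"wz":0},{"hand":1,"dx":0,"dy":0,"dz":-5,"wx":0,"wy":0,"wz":0},{"hand":1,"dx":0,"dy":0,"dz":-7,"wx":0,"wy":0,"wz":0},{"hand":1,"dx":0,"dy":0,"dz":-9,"wx":0,"wy":0,"wz":0},{"hand":1,"dx":0,"dy":0,"dz":-11,"wx":0,"wy":0,"wz":0},{"hand":1,"dx":0,"dy":0,"dz":-13,"wx":0,"wy":0,"wz":0},{"hand":1,"dx":0,"dy":0,"dz":-15,"wx":0,"wy":0,"wz":0},{"hand":1,"dx":0,"dy":0,"dz":-16.5,"wx":0,"wy":0,"wz":0},{"hand":1,"dx":0,"dy":0,"dz":-17,"wx":0,"wy":0,"wz":0},{"hand":1,"dx":0,"dy":0,"dz":-17,"wx":0,"wy":0,"wz":0}]'
python3 - <<'E'
from h import *
delta(MID+.002*XS)
a,_=snap('side','s3');b,_=snap('top','t3')
c=np.hstack([cv2.resize(a[60:230,120:346],(400,300),interpolation=3),cv2.resize(b[80:230,200:400],(400,300),interpolation=3)])
cv2.imwrite('pics/c3.png',c[:,:,::-1])
E
```

```text
clock: 6.1
tcp_pos: [0.4447, 0.0173, 0.2146]
tool_rot: [[0.13, -0.987, 0.094], [-0.808, -0.161, -0.566], [0.574, -0.002, -0.819]]
ft_force: [0.5, 0.9, -2.2]
grip_width: 0.332
d cm [ 0.03  0.02 17.18] w deg [-0.15 -0.04  0.02] tcp [0.4447 0.0173 0.2146] q [ 0.19  0.    1.96 -0.65  1.26  1.82] F [ 0.5  0.9 -2.2] g 0.332
```

View pics/c3.png

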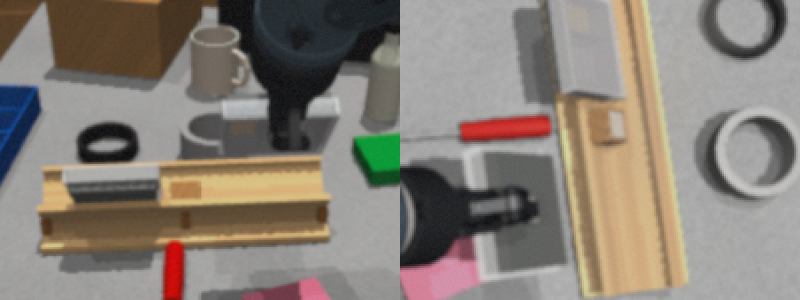

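The case is out of the rack with the lid still on. Side view: the clear lid is on the back at about (280,130) in the crop. Top view: the grey base faces up at (520,210) in the crop. Next I turn it over about the tool axis.

```bash
python3 -m creep '[{"hand":1,"dx":0,"dy":0,"dz":-1,"wx":0,"wy":0,"wz":-4},{"hand":1,"dx":0,"dy":0,"dz":-2,"wx":0,"wy":0,"wz":-10},{"hand":1,"dx":0,"dy":0,"dz":-2,"wx":0,"wy":0,"wz":-17},{"hand":1,"dx":0,"dy":0,"dz":-2,"wx":0,"wy":0,"wz":-24},{"hand":1,"dx":0,"dy":0,"dz":-2,"wx":0,"wy":0,"wz":-31},{"hand":1,"dx":0,"dy":0,"dz":-2,"wx":0,"wy":0,"wz":-38},{"hand":1,"dx":0,"dy":0,"dz":-2,"wx":0,"wy":0,"wz":-45},{"hand":1,"dx":0,"dy":0,"dz":-2,"wx":0,"wy":0,"wz":-52},{"hand":1,"dx":0,"dy":0,"dz":-2,"wx":0,"wy":0,"wz":-59},{"hand":1,"dx":0,"dy":0,"dz":-2,"wx":0,"wy":0,"wz":-66},{"hand":1,"dx":0,"dy":0,"dz":-2,"wx":0,"wy":0,"wz":-73},{"hand":1,"dx":0,"dy":0,"dz":-2,"wx":0,"wy":0,"wz":-80},{"hand":1,"dx":0,"dy":0,"dz":-2,"wx":0,"wy":0,"wz":-86},{"hand":1,"dx":0,"dy":0,"dz":-2,"wx":0,"wy":0,"wz":-90},{"hand":1,"dx":0,"dy":0,"dz":-2,"wx":0,"wy":0,"wz":-90}]'
python3 - <<'E'
from h import *
F=RT@np.diag([-1,-1,1]); delta(MID+.19*XS,F)
E
```

```text
clock: 7.7
tcp_pos: [0.442, 0.0274, 0.2291]
tool_rot: [[0.987, 0.132, 0.09], [0.159, -0.808, -0.567], [-0.002, 0.574, -0.819]]
ft_force: [-0.6, -0.5, -1.5]
grip_width: 0.337
d cm [0.13 0.06 0.17] w deg [-3.000e-02  1.100e-01 -8.991e+01] tcp [0.442  0.0274 0.2291] q [ 0.21 -0.01  1.94 -0.64  1.31  0.25] F [-0.6 -0.5 -1.5] g 0.337
```

```bash
python3 -m creep '[{"hand":1,"dx":0,"dy":0,"dz":0,"wx":0,"wy":0,"wz":-4},{"hand":1,"dx":0,"dy":0,"dz":0,"wx":0,"wy":0,"wz":-10},{"hand":1,"dx":0,"dy":0,"dz":0,"wx":0,"wy":0,"wz":-17},{"hand":1,"dx":0,"dy":0,"dz":0,"wx":0,"wy":0,"wz":-24},{"hand":1,"dx":0,"dy":0,"dz":0,"wx":0,"wy":0,"wz":-31},{"hand":1,"dx":0,"dy":0,"dz":0,"wx":0,"wy":0,"wz":-38},{"hand":1,"dx":0,"dy":0,"dz":0,"wx":0,"wy":0,"wz":-45},{"hand":1,"dx":0,"dy":0,"dz":0,"wx":0,"wy":0,"wz":-52},{"hand":1,"dx":0,"dy":0,"dz":0,"wx":0,"wy":0,"wz":-59},{"hand":1,"dx":0,"dy":0,"dz":0,"wx":0,"wy":0,"wz":-66},{"hand":1,"dx":0,"dy":0,"dz":0,"wx":0,"wy":0,"wz":-73},{"hand":1,"dx":0,"dy":0,"dz":0,"wx":0,"wy":0,"wz":-80},{"hand":1,"dx":0,"dy":0,"dz":0,"wx":0,"wy":0,"wz":-86},{"hand":1,"dx":0,"dy":0,"dz":0,"wx":0,"wy":0,"wz":-90},{"hand":1,"dx":0,"dy":0,"dz":0,"wx":0,"wy":0,"wz":-90},{"hand":1,"dx":0,"dy":0,"dz":0,"wx":0,"wy":0,"wz":-90}]'
python3 - <<'E'
from h import *
F=RT@np.diag([-1,-1,1]); delta(MID+.19*XS,F)
a,_=snap('side','s4');b,_=snap('top','t4')
c=np.hstack([cv2.resize(a[60:230,120:346],(400,300),interpolation=3),cv2.resize(b[80:230,200:400],(400,300),interpolation=3)])
cv2.imwrite('pics/c4.png',c[:,:,::-1])
E
```

```text
clock: 9.3
tcp_pos: [0.4423, 0.0277, 0.2296]
tool_rot: [[-0.128, 0.988, 0.091], [0.809, 0.157, -0.567], [-0.574, 0.001, -0.819]]
ft_force: [0.3, -0.9, -1.2]
grip_width: 0.334
d cm [-0.05  0.09  0.22] w deg [-0.02  0.05 -0.13] tcp [0.4423 0.0277 0.2296] q [ 0.21 -0.01  1.94 -0.64  1.31 -1.32] F [ 0.3 -0.9 -1.2] g 0.334
```

View pics/c4.png

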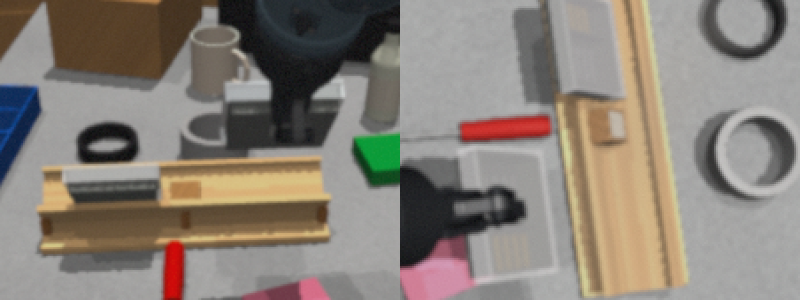

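```bash
python3 -m creep '[{"hand":1,"dx":-0.2,"dy":0.1,"dz":2,"wx":0,"wy":0,"wz":0},{"hand":1,"dx":-0.2,"dy":0.1,"dz":5,"wx":0,"wy":0,"wz":0},{"hand":1,"dx":-0.2,"dy":0.1,"dz":8,"wx":0,"wy":0,"wz":0},{"hand":1,"dx":-0.2,"dy":0.1,"dz":10,"wx":0,"wy":0,"wz":0},{"hand":1,"dx":-0.2,"dy":0.1,"dz":11.5,"wx":0,"wy":0,"wz":0},{"hand":1,"dx":-0.2,"dy":0.1,"dz":12,"wx":0,"wy":0,"wz":0},{"hand":1,"dx":-0.2,"dy":0.1,"dz":12,"wx":0,"wy":0,"wz":0},{"hand":1,"dx":-0.2,"dy":0.1,"dz":12,"wx":0,"wy":0,"wz":0}]'
python3 - <<'E'
from h import *
F=RT@np.diag([-1,-1,1]); delta(MID+.003*XS+.0015*N,F)
E
```

```text
clock: 10.2
tcp_pos: [0.4552, -0.0413, 0.1336]
tool_rot: [[-0.13, 0.987, 0.093], [0.808, 0.159, -0.567], [-0.574, 0.001, -0.819]]
ft_force: [0.4, 0.3, -1.7]
grip_width: 0.334
d cm [ 0.04 -0.1   7.03] w deg [ 0.08  0.06 -0.02] tcp [ 0.4552 -0.0413  0.1336] q [ 0.05  0.11  2.04 -0.72  1.04 -1.29] F [ 0.4  0.3 -1.7] g 0.334
```

```bash
python3 -m creep '[{"hand":1,"dx":0,"dy":-0.1,"dz":1.5,"wx":0,"wy":0,"wz":0},{"hand":1,"dx":0,"dy":-0.1,"dz":3,"wx":0,"wy":0,"wz":0},{"hand":1,"dx":0,"dy":-0.1,"dz":4.5,"wx":0,"wy":0,"wz":0},{"hand":1,"dx":0,"dy":-0.1,"dz":5.5,"wx":0,"wy":0,"wz":0},{"hand":1,"dx":0,"dy":-0.1,"dz":6.2,"wx":0,"wy":0,"wz":0},{"hand":1,"dx":0,"dy":-0.1,"dz":6.5,"wx":0,"wy":0,"wz":0},{"hand":1,"dx":0,"dy":-0.1,"dz":6.5,"wx":0,"wy":0,"wz":0},{"hand":1,"dx":0,"dy":-0.1,"dz":6.5,"wx":0,"wy":0,"wz":0}]'
python3 - <<'E'
from h import *
F=RT@np.diag([-1,-1,1]); delta(MID+.003*XS+.0015*N,F)
E
```

```text
clock: 11.0
tcp_pos: [0.4601, -0.0784, 0.0802]
tool_rot: [[-0.13, 0.987, 0.092], [0.808, 0.16, -0.567], [-0.574, 0.001, -0.819]]
ft_force: [0.3, 0.0, -2.0]
grip_width: 0.334
d cm [0.04 0.02 0.5 ] w deg [0.07 0.06 0.02] tcp [ 0.4601 -0.0784  0.0802] q [-0.04  0.21  2.07 -0.8   0.9  -1.24] F [ 0.3  0.  -2. ] g 0.334
```

```bash
python3 -m creep '[{"hand":1,"dx":0,"dy":0,"dz":0.2,"wx":0,"wy":0,"wz":0},{"hand":1,"dx":0,"dy":0,"dz":0.4,"wx":0,"wy":0,"wz":0},{"hand":1,"dx":0,"dy":0,"dz":0.4,"wx":0,"wy":0,"wz":0},{"hand":1,"dx":0,"dy":0,"dz":0.4,"wx":0,"wy":0,"wz":0}]'
python3 - <<'E'
from h import *
F=RT@np.diag([-1,-1,1]); delta(MID+.003*XS+.0015*N,F)
E
```

```text
clock: 11.4
tcp_pos: [0.4601, -0.0808, 0.0765]
tool_rot: [[-0.131, 0.987, 0.092], [0.808, 0.16, -0.567], [-0.574, -0.0, -0.819]]
ft_force: [0.4, 0.0, -1.5]
grip_width: 0.331
d cm [0.02 0.06 0.07] w deg [0.02 0.05 0.03] tcp [ 0.4601 -0.0808  0.0765] q [-0.04  0.22  2.07 -0.81  0.89 -1.24] F [ 0.4  0.  -1.5] g 0.331
```

```bash
python3 -m creep '[{"hand":1,"dx":0,"dy":0,"dz":0.1,"wx":0,"wy":0,"wz":0},{"hand":1,"dx":0,"dy":0,"dz":0.2,"wx":0,"wy":0,"wz":0},{"hand":1,"dx":0,"dy":0,"dz":0.2,"wx":0,"wy":0,"wz":0}]'
python3 - <<'E'
from h import *
F=RT@np.diag([-1,-1,1]); delta(MID+.003*XS+.0015*N,F)
E
```

```text
clock: 11.7
tcp_pos: [0.4607, -0.0812, 0.076]
tool_rot: [[-0.13, 0.987, 0.093], [0.808, 0.159, -0.567], [-0.575, 0.001, -0.818]]
ft_force: [-5.2, 11.7, 13.8]
grip_width: 0.336
d cm [0.03 0.01 0.  ] w deg [ 0.07  0.07 -0.01] tcp [ 0.4607 -0.0812  0.076 ] q [-0.04  0.22  2.07 -0.81  0.89 -1.24] F [-5.2 11.7 13.8] g 0.336
```

```bash
python3 -m creep '[{"hand":1,"dx":0,"dy":0,"dz":-0.1,"wx":0,"wy":0,"wz":0},{"hand":1,"dx":0,"dy":0,"dz":-0.1,"wx":0,"wy":0,"wz":0},{"hand":2.9,"dx":0,"dy":0,"dz":-0.1,"wx":0,"wy":0,"wz":0},{"hand":3.1,"dx":0,"dy":0,"dz":-0.1,"wx":0,"wy":0,"wz":0},{"hand":3.3,"dx":0,"dy":0,"dz":-0.1,"wx":0,"wy":0,"wz":0},{"hand":3.6,"dx":0,"dy":0,"dz":-0.1,"wx":0,"wy":0,"wz":0},{"hand":4.2,"dx":0,"dy":0,"dz":-0.1,"wx":0,"wy":0,"wz":0},{"hand":5.2,"dx":0,"dy":0,"dz":-0.1,"wx":0,"wy":0,"wz":0},{"hand":5.2,"dx":0,"dy":0,"dz":-0.1,"wx":0,"wy":0,"wz":0},{"hand":5.2,"dx":0,"dy":0,"dz":-0.1,"wx":0,"wy":0,"wz":0}]' 20
python3 - <<'E'
from h import *
F=RT@np.diag([-1,-1,1]); delta(MID+.003*XS+.0015*N,F)
a,_=snap('side','s5');b,_=snap('top','t5')
c=np.hstack([cv2.resize(a[100:230,120:320],(400,300),interpolation=3),cv2.resize(b[80:230,200:400],(400,300),interpolation=3)])
cv2.imwrite('pics/c5.png',c[:,:,::-1])
E
```

```text
clock: 12.7
tcp_pos: [0.4602, -0.0814, 0.0757]
tool_rot: [[-0.131, 0.987, 0.092], [0.808, 0.16, -0.567], [-0.574, 0.0, -0.819]]
ft_force: [1.3, -0.4, -0.3]
grip_width: 0.611
d cm [ 0.03  0.06 -0.03] w deg [0.03 0.05 0.03] tcp [ 0.4602 -0.0814  0.0757] q [-0.04  0.22  2.07 -0.81  0.89 -1.24] F [ 1.3 -0.4 -0.3] g 0.611
```

View pics/c5.png

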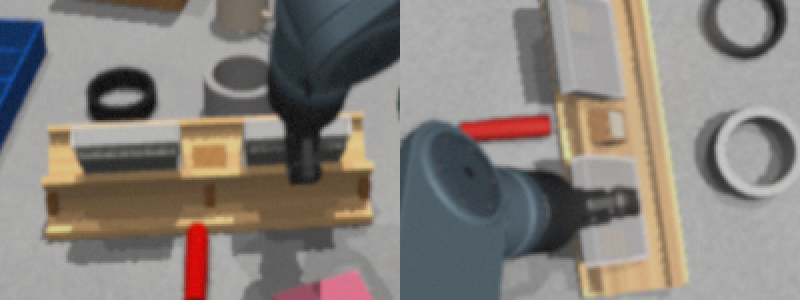

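The case is seated like its neighbour, with clear lid up and the jaws free of it. I retract along the slope.

```bash
python3 -m creep '[{"hand":5.2,"dx":0,"dy":0,"dz":-1.5,"wx":0,"wy":0,"wz":0},{"hand":5.2,"dx":0,"dy":0,"dz":-3,"wx":0,"wy":0,"wz":0},{"hand":5.2,"dx":0,"dy":0,"dz":-5,"wx":0,"wy":0,"wz":0},{"hand":5.2,"dx":0,"dy":0,"dz":-8,"wx":0,"wy":0,"wz":0},{"hand":5.2,"dx":0,"dy":0,"dz":-12,"wx":0,"wy":0,"wz":0},{"hand":5.2,"dx":0,"dy":0,"dz":-16,"wx":0,"wy":0,"wz":0},{"hand":5.2,"dx":0,"dy":0,"dz":-20,"wx":0,"wy":0,"wz":0},{"hand":5.2,"dx":0,"dy":0,"dz":-24,"wx":0,"wy":0,"wz":0},{"hand":5.2,"dx":0,"dy":0,"dz":-26,"wx":0,"wy":0,"wz":0},{"hand":5.2,"dx":0,"dy":0,"dz":-26,"wx":0,"wy":0,"wz":0},{"hand":5.2,"dx":0,"dy":0,"dz":-26,"wx":0,"wy":0,"wz":0}]'
python3 - <<'E'
from h import *
a,_=snap('side','s6');b,_=snap('top','t6');im=[]
print(robot.read_state()['clock'])
for n,f,(r0,c0,h,w) in (('side','s6',(100,120,150,200)),('top','t6',(50,230,190,170))):
    m=eyes.camera_model(n);R=np.array(m['rotation']);tv=-R.T@np.array(m['position'])
    pj=lambda X: cv2.projectPoints(np.array(X,float).reshape(-1,3),cv2.Rodrigues(R.T)[0],tv,np.array(m['camera_matrix'],float),np.array(m['dist_coeffs'],float))[0].reshape(-1,2)
    A=cv2.imread('pics/%s.png'%f)[r0:r0+h,c0:c0+w];k=400/w;ky=500/h if n=='top' else 300/h;A=cv2.resize(A,(400,int(h*ky)),interpolation=3)
    for dz,col in ((-.0145,(0,255,0)),(.0145,(0,0,255))):
        c=[MID+i*.05*XS+j*.055*yr+dz*N for i,j in((1,1),(1,-1),(-1,-1),(-1,1))]
        cv2.polylines(A,[np.array([(int((u-c0)*k),int((v-r0)*ky)) for u,v in pj(c)])],True,col,1)
    im.append(cv2.copyMakeBorder(A,0,500-A.shape[0],0,0,0))
cv2.imwrite('pics/c6.png',np.hstack(im))
z=np.load('pics/t6.npz');P=pts('top',z['d'])
L=np.stack([(P-MID)@N,(P-MID)@yr,(P-MID)@XS],-1)
for s,name in((0,'case'),(.18,'other')):
    q=P[(abs(L[...,0]-.0145)<.012)&(abs(L[...,1]-s)<.035)&(abs(L[...,2])<.035)];c=q.mean(0);n=np.linalg.svd(q-c)[2][2];n*=np.sign(n[2]);print(name,len(q),'n',n.round(3),'off',((c-MID)@N).round(4),np.degrees(np.arccos(n[2])).round(1))
E
```

```text
clock: 13.9
tcp_pos: [0.4362, 0.0659, 0.2878]
tool_rot: [[-0.131, 0.987, 0.092], [0.808, 0.16, -0.567], [-0.574, -0.0, -0.819]]
ft_force: [0.6, -0.2, -0.5]
grip_width: 0.61
14.0
case 549 n [ 0.129 -0.792  0.597] off 0.0126 53.3
other 550 n [ 0.122 -0.778  0.616] off 0.0123 52.0
```

View pics/c6.png

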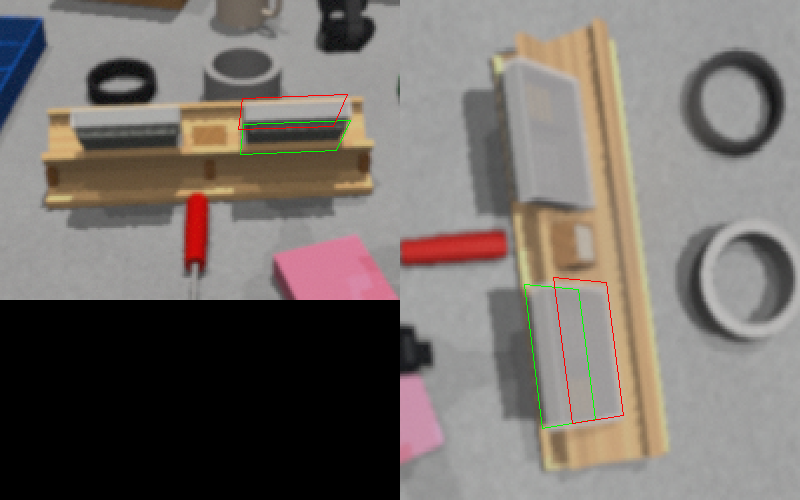

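The final view shows the case on its original outline (side (300,125), top (575,350) in the crop), clear lid up and closed. It matches the untouched neighbour, and the arm is clear, so I hand in.

```bash
python3 -c "
from cell import robot
print(robot.finish_job())"
```

```text
the job is handed in; nothing more can be done
None
```

The upside-down case is back in its place on the rack with its clear lid facing up, and I handed the job in at about 14 s of the 45 s allowed. I pinched lid and base together at 45 N, lifted the case about 19 cm up the slope, turned it half a turn about the tool axis, and lowered it until it touched the ledge. Then I released it and backed off 26 cm.

- **Case:** it lies on the outline I measured at the start, to within a few mm by eye. Its face is tilted about 53° from vertical, inside the 43–66° band. In both camera views the lid looks closed. The parts measured 28–29 mm thick between the fingers throughout.
- **Other case:** it looks unmoved in the pictures, and I did not measure its shift separately. Its face read 52°, against a nominal 55°, so these depth-based tilts are good to only a few degrees.
- **Forces:** the most I saw between moves was about 19 N, when the case touched the ledge. The robot was touching nothing at the end.
- **Refused command:** my first move was rejected as invalid input because some rows left out keys. Nothing moved, and I sent it again in full.

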